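# Fetch the vial tweezers and hold them set to the mark

## Task

Pull the drawer of the low accessory unit out to its stop and leave it open, then take the sprung tweezers out of it. Carry them over the single vial in its small stand, tips pointing straight over the vial cap and two to eight centimetres above it without touching it, and squeeze them to the marked 14 mm tip gap (the rib between the two ridges of the gauge tongue), never squeezing the tips shut. Hold that gap steady there for a few seconds and finish still holding it, without disturbing the other things on the bench.

Things in the scene. Friction and masses are not known exactly. Their poses are not given: they have to be found in the camera images.
- unit_drawer0 (a joint): Travel in m of the white-fronted drawer of the low grey accessory unit (290 mm deep, 280 mm wide, 85 mm high, fixed on the bench), towards the handle's own -x, out of the front: 0 closed, 0.2056 fully out at its stop. Starts 0.075 to 0.10 ajar. Slides with about 1 N of friction and stays where left.
- unit_drawer0_handle (a point): Centre of the drawer's horizontal steel bar handle: round bar 11 mm thick, 120 mm long along its own y; its own -x points out of the drawer front, 35 mm in front of the drawer front, 47 mm above the bench; posts to the front 51 mm either side of its centre. 29 mm are free between bar and front. Reachable from above.
- tweezers: Plain steel sprung tweezers, 126 mm long, 60 g, lying flat on the drawer's floor (22 mm above the bench; side walls 41 mm high), in its left or right half, the other half holding a thin steel spatula 140 mm long. Origin on the underside, midway between the finger pads at the marked gap; x points to the tips (52 mm away), -x to the butt with the hinge (65 mm away), y to the fixed arm, z up.
- pad_a (a point): Middle of the fixed arm's finger pad, outer face, at (0, 12, 8) mm in the tweezers' frame. The two pads are flat ribbed upright plates, 42 mm long and 16 mm high from the underside up; squeeze them across y. At the marked gap they are parallel and 24 mm wide over their outer faces (about 34 mm at rest).
- pad_b (a point): Middle of the hinged arm's finger pad, outer face: at y = -22 mm at rest, -12 mm at the marked gap, in the tweezers' frame.
- gauge (a point): Middle of the mark, at (38, -9, 17) mm in the tweezers' frame: a flat tongue from the fixed arm lies across the hinged arm and carries two raised dark ridges 7.4 mm apart. A raised dark rib on the hinged arm, just ahead of the tongue, stands midway between them at the marked 14 mm tip gap.
- tweezers_arm (a joint): Squeeze angle of the hinged arm, rad: 0 at rest (tip gap 32 mm), 0.154 at the marked 14 mm gap, 0.24 nearly shut (4 mm, hard limit); 1 rad is 117 mm at the tips and 65 mm at the pads' middle. A spring opens it: about 2.5 N at the pads to begin, 7 N at the mark, 9 N at the limit. May be unreadable while held: then the finger opening tells the gap.
- tips_mid (a point): Point midway between the tips at the marked gap, at (52, 0, 8) mm in the tweezers' frame.
- tip_a (a point): Inner face of the fixed arm's tip, at (52, 7, 8) mm in the tweezers' frame.
- tip_b (a point): Inner face of the hinged arm's tip; its distance to tip_a is the tip gap.
- vial_stand: Small white square stand 50 x 50 mm, 22 mm high, fixed on the bench left or right of the drawer unit, with one upright glass vial 12 mm in diameter and aluminium cap in its middle. Origin at the centre of its underside, z up.
- vial_top (a point): Centre of the top of the vial's cap, 54 mm above the bench.
- rack: Bystander: white rack 60 x 100 mm, 62 mm high with seven vials, on the bench on the other side of the unit from the stand.
- bottle: Bystander: amber bottle 56 mm in diameter, 115 mm high, on the bench.
- tip_box: Bystander: clear open box with dividers 90 x 120 mm, 50 mm high, on the bench.
- tub: Bystander: small white jar 38 mm in diameter, 34 mm high, on the bench.
- pen: Bystander: marker pen 135 mm long, lying on the bench.
Mind the look-alikes: they are no part of the job. What is shaped like the vial_stand but blue or green is not meant.

How it is judged:
By the outcome, as a careful person would: the job done as asked, in the order asked, and still so for the second after the job is handed in, while the arm keeps its last pose, push and grip.
It also fails if it takes over 58 s, if anything falls off the work surface, if the arm or the gripper's body presses on something with over 40 N, if the wrist force passes 120 N, or if a joint passes its speed limit or range.

## Robot

A 7-joint arm with a two-finger parallel gripper is mounted at the origin on the work surface. World frame = base frame: x ahead of the robot, y to its left, z up, the work surface at z = 0. Lengths are in m, angles in rad, forces in N, time in s.
With the tool pointing down it reaches from about 0.4 to 0.85 m from the base axis. Payload 10.4 kg.
Tool frame: the origin (TCP) lies between the finger pads; the fingertips stand manip.tcp_to_tips ahead of it and the grasp point (between the pads) lies 2 mm behind it (manip.tcp_to_tips is the distance from the TCP to the fingertips, in m); y points along the fingers, z is the direction in which the jaws open and shut, and the axes are right-handed (so a half turn about y gives the same grasp; the last joint's range is limited). The gripper opens to 85 mm and grips with 20 to 120 N. Pads are 22 mm wide; open, the fingers measure 114 mm over their backs; the gripper's body (76 mm by 85 mm) begins 54 mm behind the grasp point. The pads swing forward as they close: fully open they stand 13 mm farther back than shut.
Start: joints at [1.216, 0.332, -0.065, 1.46, 0.022, 1.35, -0.088], TCP at [0.204, -0.591, 0.248] pointing down, gripper open.
Joint ranges: [-2.6, 2.6], [-0.5, 2.12], [-1.47, 1.34], [0.16, 2.42], [-1.27, 4.41], [0.06, 2.06], [-2.6, 2.6]. Speed limits (rad/s): [2.22, 2.22, 2.79, 2.79, 3.14, 3.14, 3.14].

## Interface

Orientations are given as a unit quaternion [x, y, z, w].
In Python, from workcell import manip gives the robot as it stands. The module is installed in compiled form; this text tells all that it offers.
- The arm moves only by the tool move_arm, never from a script. Its argument "increments" is a list of rows, each an object with "offset": the shift along the tool's x, y, z in m, a list of three; "yaw": the turn about the tool's y in degrees; "jaw": the closure in counts, from 0 (fully open) to 255 (shut). In form: [{"offset": [tx, ty, tz], "yaw": yaw, "jaw": jaw}, ...]. A call has 1 to 10 rows; each row is the pose to reach, as a shift and turn from the pose measured when the call began, along the tool's axes at that moment; what a row does not reach only later rows make up. A row lasts 1/12 s, in which the tool goes at most 41.7 mm and 7.16 degrees, less where a joint would pass 70% of its speed; a pose out of reach is approached as far as the arm can. A call with a gripper value outside its range is refused whole. The fingers move at their own pace and stop on an object; "squeeze" is the grip in N (left out, the last holds). Time passes only in rows, so rows that repeat a pose let the fingers close. It gives the time, the measured TCP pose, the force and the opening at its end, in the units of the state.
- manip.get_obs(): the state, without advancing time (a new reading comes with each control period).
- manip.camera(name): name is "side" or "top" or "wrist"; returns a dict with "pixels" (400x640x3 uint8, red, green, blue), "depth" (400x640 float32, m along the optical axis (not along the pixel's ray), 0 where there is no reading), "intrinsics" (3x3 intrinsics, pixels), "R" (3x3) and "t" (3): a world point X has camera coordinates R X + t; the wrist camera has in their place "mount" (4x4, takes a point from camera to tool coordinates, whose origin is the TCP and whose axes are the tool frame's). Camera axes: x right, y down, z forward; pixel columns grow to the right and rows downward; lengths in m; the calibration is good to about 2 mm. A picture is of the moment at which its call begins: read the wrist's pose just before it.
- manip.hand_in(): hands the job in, once; it reports no verdict.
Trained networks look in a picture, given as the dict that the camera call returned (one of the last four; its "shot" number tells which), for a name from the list of things; names that differ only in an ending like _2 or _b are one class to them, and where a whole thing is asked for, a point or a joint stands for the part that bears it (a point fixed in the world has none). Each returns a list of dicts, best first, with "confidence" (0 to 1); they miss things now and then, are a little off and sometimes report something else, mostly with a low value. They report only what shows in the picture. A call takes as long as a camera call. They do not tell look-alikes from the thing itself.
- manip.recognise(picture, query): "bbox" ([left, top, right, bottom] in pixels, round what is visible of it).
- manip.spot_point(picture, query): "centre" ([column, row] in pixels: a listed point, or the origin of a listed thing).
The state is a dict: "clock": time; "joint_pos": joint angles; "joint_velocities": joint speeds; "tau": joint torques, N m; "position": TCP position; "ee_rot": TCP orientation; "ft_force": force on the tool from outside, world axes, zero at the start; "torque": the same for the moment, N m; "grip_width": opening from 0.0 (shut) to 1.0 (fully open).
Only numpy, scipy, OpenCV 4.12 (cv2) and the standard library are available. Lean on these libraries where they do the work, as an engineer would, in place of code of your own. Each camera call takes 0.05 s, during which the arm holds its last target. There are 200 camera calls.

## Working session

There is one attempt and no reset: what is moved stays moved. The work goes in short steps, Python scripts to look and compute and a tool call to move; the robot and the scene stay as the last step left them, time stands still between calls to the robot, and variables do not carry over. Pictures are saved under pics/ and viewed, about 8 in all and at most 12, crops included, and the job is handed in when it is done.

Besides the shell and the picture viewer there is one more tool, called after "Request:" as name(argument=value, ...) on one line, values as JSON. move_arm: Moves the arm, as the interface text tells. Its arguments: {"type":"object","properties":{"increments":{"type":"array","items":{"type":"object","properties":{"offset":{"type":"array","items":{"type":"number"}},"yaw":{"type":"number"},"jaw":{"type":"number"}}}},"squeeze":{"type":"number"}},"required":["increments"]}

```bash
mkdir -p pics
cat > h.py <<'E'
import numpy as np, cv2
from workcell import manip
from scipy.spatial.transform import Rotation as Ro
def save(c,name,box=None,s=1):
    im=c["pixels"][:,:,::-1]
    if box: im=im[box[1]:box[3],box[0]:box[2]]
    cv2.imwrite("pics/"+name,cv2.resize(im,None,fx=s,fy=s,interpolation=cv2.INTER_CUBIC))
def cam(name):
    o=manip.get_obs(); c=manip.camera(name)
    if name=="wrist":
        T=np.eye(4);T[:3,:3]=Ro.from_quat(o["ee_rot"]).as_matrix();T[:3,3]=o["position"]
        M=T@np.array(c["mount"])
    else:
        M=np.eye(4);M[:3,:3]=np.array(c["R"]).T;M[:3,3]=-M[:3,:3]@np.array(c["t"])
    c["M"]=M; return c
def ray(c,p):
    return c["M"][:3,:3]@np.linalg.solve(c["intrinsics"],[p[0],p[1],1.])
def onz(c,p,z):
    d=ray(c,p);o=c["M"][:3,3]; return o+d*(z-o[2])/d[2]
def deep(c,p):
    d=c["depth"][int(round(p[1])),int(round(p[0]))]; return c["M"][:3,3]+ray(c,p)*d
def proj(c,X):
    x=np.array(c["intrinsics"])@(c["M"][:3,:3].T@(np.array(X)-c["M"][:3,3])); return x[:2]/x[2]
E
python3 - <<'E'
from h import *
np.set_printoptions(precision=3,suppress=True)
o=manip.get_obs();print({k:np.round(v,3) for k,v in o.items()},manip.tcp_to_tips)
print(Ro.from_quat(o["ee_rot"]).as_matrix())
for n in("top","side"):
    c=cam(n);save(c,n+"0.png");print(n,c["M"][:3,3])
    for q,z in(("unit_drawer0_handle",.047),("tweezers",.022),("pad_a",.03),("tips_mid",.03),("gauge",.039),("vial_top",.054),("vial_stand",0)):
        for r in manip.spot_point(c,q)[:3]: print(q,np.round(r["centre"]),round(r["confidence"],2),onz(c,r["centre"],z),deep(c,r["centre"]))
E
```

```text
{'clock': np.float64(0.0), 'joint_pos': array([ 1.216,  0.333, -0.065,  1.461,  0.022,  1.35 , -0.089]), 'joint_velocities': array([ 0.001,  0.002, -0.001, -0.001, -0.   , -0.003,  0.001]), 'tau': array([ -0.001, -62.545,   0.048, -39.161,   0.016,   0.01 ,  -0.   ]), 'position': array([ 0.203, -0.591,  0.248]), 'ee_rot': array([-0.117,  0.698, -0.697,  0.117]), 'ft_force': array([-0.212, -0.763,  0.64 ]), 'torque': array([-0.041,  0.03 , -0.032]), 'grip_width': np.float64(1.003)} 0.017
[[-0.945 -0.001  0.326]
 [-0.326  0.001 -0.945]
 [ 0.    -1.    -0.001]]
top [ 0.254 -0.019  1.663]
unit_drawer0_handle [330. 195.] 0.61 [ 0.546 -0.045  0.047] [ 0.546 -0.045  0.046]
unit_drawer0_handle [311. 152.] 0.36 [0.69  0.014 0.047] [0.697 0.014 0.021]
tweezers [310. 152.] 0.47 [0.698 0.016 0.022] [0.699 0.016 0.017]
pad_a [307. 149.] 0.57 [0.707 0.027 0.03 ] [0.693 0.025 0.08 ]
tips_mid [399. 151.] 0.42 [ 0.692 -0.275  0.03 ] [ 0.697 -0.278  0.013]
tips_mid [326. 196.] 0.36 [ 0.547 -0.033  0.03 ] [ 0.544 -0.033  0.045]
vial_top [423. 207.] 0.84 [ 0.502 -0.339  0.054] [ 0.502 -0.339  0.052]
via
[... 614 characters left out ...]
d_a [268. 201.] 0.49 [0.712 0.026 0.03 ] [0.71  0.028 0.032]
pad_a [280. 195.] 0.45 [ 0.707 -0.017  0.03 ] [ 0.696 -0.005  0.039]
pad_a [331. 205.] 0.17 [ 0.564 -0.059  0.03 ] [ 0.541 -0.028  0.054]
gauge [266. 189.] 0.61 [ 0.749 -0.009  0.039] [0.691 0.049 0.085]
vial_top [404. 161.] 0.76 [ 0.519 -0.362  0.054] [ 0.565 -0.451  0.005]
vial_top [425. 188.] 0.7 [ 0.394 -0.252  0.054] [ 0.4   -0.264  0.046]
vial_top [453. 178.] 0.65 [ 0.358 -0.351  0.054] [ 0.395 -0.446  0.001]
vial_stand [423. 202.] 0.9 [ 0.402 -0.268  0.   ] [ 0.394 -0.25   0.012]
vial_stand [453. 190.] 0.88 [ 0.365 -0.38   0.   ] [ 0.348 -0.337  0.026]
vial_stand [425. 167.] 0.81 [ 0.496 -0.458  0.   ] [ 0.482 -0.428  0.017]
```

View pics/top0.png

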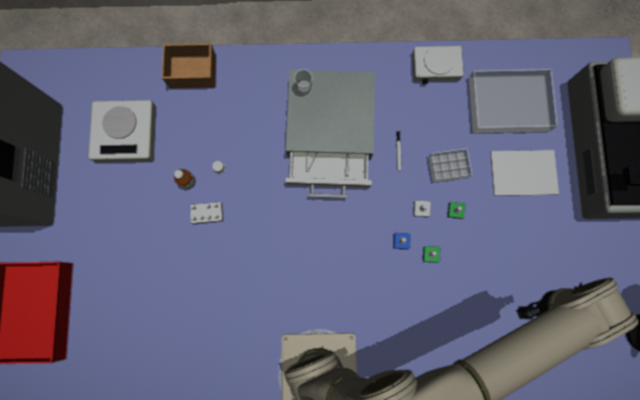

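The top view shows the drawer unit at (330,130), with its handle at (328,197) and the tweezers faintly visible near (310,160) in the drawer. There are four stands: white (422,208), green (457,210), blue (402,241) and green (432,254). The white one fits; I'll confirm it in a crop.

Run:
```python
from h import *
np.set_printoptions(precision=3,suppress=True)
c=cam("top");save(c,"top1.png",(275,130,475,265),4)
for p,z in(((309,196),.047),((346,198),.047),((286,184),.06),((371,186),.06),((289,152),.085),((374,154),.085)): print(p,onz(c,p,z),deep(c,p))
```

```text
(309, 196) [0.545 0.023 0.047] [0.545 0.023 0.046]
(346, 198) [ 0.536 -0.096  0.047] [ 0.546 -0.098 -0.007]
(286, 184) [0.583 0.095 0.06 ] [ 0.596  0.1   -0.004]
(371, 186) [ 0.572 -0.176  0.06 ] [ 0.584 -0.182 -0.003]
(289, 152) [0.682 0.083 0.085] [0.687 0.085 0.066]
(374, 154) [ 0.67  -0.187  0.085] [ 0.692 -0.196  0.   ]
```

View pics/top1.png

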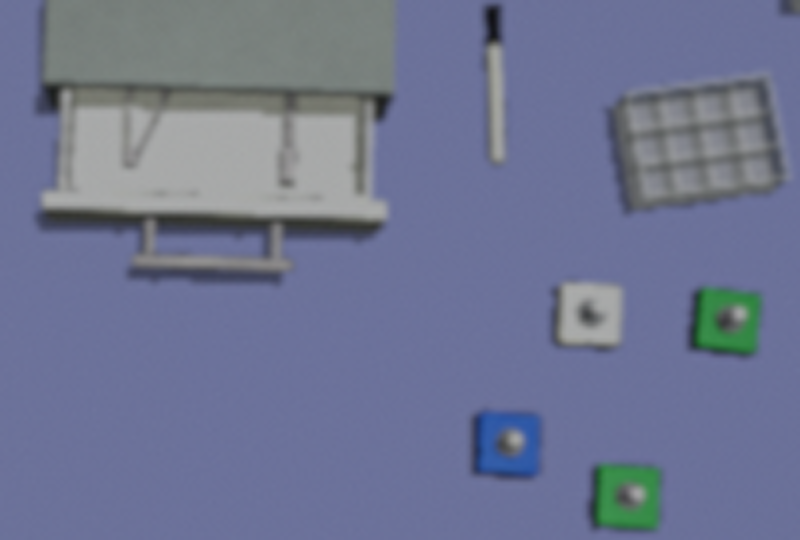

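The crop confirms the white stand at full-image (422,208) as the target: two others are green and one is blue. The tweezers are the V in the left half of the drawer, with the butt towards the front at (307,171). The spatula is in the right half. The unit is yawed about -2.3°.

```bash
cat >> h.py <<'E'
def plan(P,zang):
    o=manip.get_obs();R=Ro.from_quat(o["ee_rot"]).as_matrix()
    off=R.T@(np.array(P)-o["position"]); a=np.degrees(np.arctan2(R[1,2],R[0,2]))
    y=-((zang-a+180)%360-180)
    print("offset",np.round(off,4),"yaw",round(y,2),"t",round(float(o["clock"]),2),"pos",np.round(o["position"],4),"f",np.round(o["ft_force"],1),"w",round(float(o["grip_width"]),3),"j",np.round(o["joint_pos"],2))
E
python3 - <<'E'
from h import *
plan([.50,-.036,.25],-2.3)
E
```

```text
offset [-0.461  -0.0017 -0.4281] yaw -68.69 t 0.85 pos [ 0.2036 -0.5909  0.2484] f [-0.3  0.1  0.5] w 0.999 j [ 1.22  0.33 -0.06  1.46  0.02  1.35 -0.09]
```

Request:
move_arm(increments=[{"offset":[-0.461,0,-0.428],"yaw":-68.7,"jaw":177},{"offset":[-0.461,0,-0.428],"yaw":-68.7,"jaw":177},{"offset":[-0.461,0,-0.428],"yaw":-68.7,"jaw":177},{"offset":[-0.461,0,-0.428],"yaw":-68.7,"jaw":177},{"offset":[-0.461,0,-0.428],"yaw":-68.7,"jaw":177},{"offset":[-0.461,0,-0.428],"yaw":-68.7,"jaw":177},{"offset":[-0.461,0,-0.428],"yaw":-68.7,"jaw":177},{"offset":[-0.461,0,-0.428],"yaw":-68.7,"jaw":177},{"offset":[-0.461,0,-0.428],"yaw":-68.7,"jaw":177},{"offset":[-0.461,0,-0.428],"yaw":-68.7,"jaw":177}])

```text
clock: 1.68
position: [0.4005, -0.2215, 0.2487]
ee_rot: [0.492, -0.508, 0.509, -0.492]
ft_force: [1.0, -0.5, 0.3]
grip_width: 0.306
```

```bash
python3 -c "
from h import *
plan([.50,-.036,.25],-2.3)"
```

```text
offset [-0.1887 -0.0015  0.0933] yaw 0.4 t 1.68 pos [ 0.4005 -0.2215  0.2487] f [ 1.  -0.5  0.3] w 0.306 j [ 0.89 -0.02 -0.47  1.86 -0.01  1.3   0.38]
```

Request:
move_arm(increments=[{"offset":[-0.189,0,0.093],"yaw":0.4,"jaw":177},{"offset":[-0.189,0,0.093],"yaw":0.4,"jaw":177},{"offset":[-0.189,0,0.093],"yaw":0.4,"jaw":177},{"offset":[-0.189,0,0.093],"yaw":0.4,"jaw":177},{"offset":[-0.189,0,0.093],"yaw":0.4,"jaw":177},{"offset":[-0.189,0,0.093],"yaw":0.4,"jaw":177},{"offset":[-0.189,0,0.093],"yaw":0.4,"jaw":177}])

```text
clock: 2.27
position: [0.5004, -0.0325, 0.2486]
ee_rot: [0.491, -0.508, 0.509, -0.492]
ft_force: [1.0, -0.2, -1.3]
grip_width: 0.307
```

Run:
```python
from h import *
np.set_printoptions(precision=3,suppress=True)
c=cam("wrist");save(c,"w0.png")
for q,z in(("unit_drawer0_handle",.047),):
    for r in manip.spot_point(c,q)[:3]: print(q,np.round(r["centre"]),round(r["confidence"],2),onz(c,r["centre"],z),deep(c,r["centre"]))
print(c["M"],c["intrinsics"])
plan([.541,-.036,.12],-2.3)
# bar points from depth
v,u=np.mgrid[0:400:2,0:640:2]; d=c["depth"][::2,::2]
K=np.array(c["intrinsics"]);P=np.stack([(u-K[0,2])/K[0,0]*d,(v-K[1,2])/K[1,1]*d,d],-1)@c["M"][:3,:3].T+c["M"][:3,3]
m=(d>0)&(abs(P[...,2]-.049)<.006)&(abs(P[...,0]-.541)<.02)&(abs(P[...,1]+.036)<.08)
Q=P[m];print(len(Q),Q.mean(0),Q.min(0),Q.max(0),np.polyfit(Q[:,1],Q[:,0],1))
```

```text
unit_drawer0_handle [357. 184.] 0.63 [ 0.546 -0.041  0.047] [ 0.545 -0.039  0.053]
[[ 0.999 -0.034 -0.009  0.504]
 [-0.035 -0.95  -0.31   0.047]
 [ 0.002  0.31  -0.951  0.375]
 [ 0.     0.     0.     1.   ]] [[278.713   0.    320.919]
 [  0.    278.713 200.804]
 [  0.      0.      1.   ]]
offset [-0.002  0.128  0.041] yaw -0.0 t 2.37 pos [ 0.499 -0.036  0.248] f [-0.  -0.7 -0.6] w 0.303 j [ 0.64  0.11 -0.69  1.75  0.07  1.31 -0.11]
258 [ 0.548 -0.034  0.051] [ 0.539 -0.102  0.046] [0.56  0.026 0.054] [0.044 0.55 ]
```

View pics/w0.png

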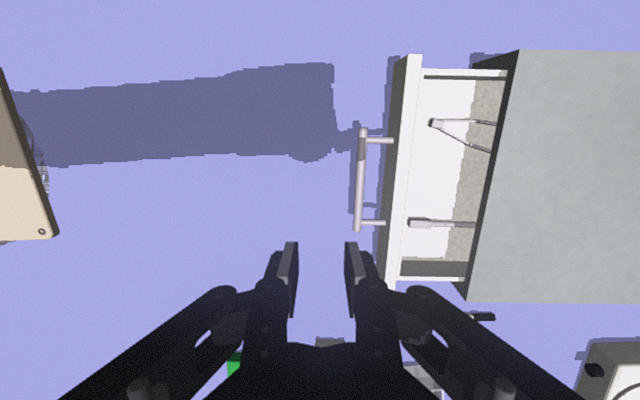

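The wrist view shows the bar from (364,132) to (357,228), with its centre at about (361,180). That puts the handle at roughly (0.545, -0.038). The tweezers' butt is at (435,123).

Request:
move_arm(increments=[{"offset":[0.0,0.04,0.046],"yaw":0,"jaw":177},{"offset":[0.0,0.08,0.046],"yaw":0,"jaw":177},{"offset":[0.0,0.12,0.046],"yaw":0,"jaw":177},{"offset":[0.0,0.15,0.046],"yaw":0,"jaw":177},{"offset":[0.0,0.18,0.046],"yaw":0,"jaw":177},{"offset":[0.0,0.2,0.046],"yaw":0,"jaw":177},{"offset":[0.0,0.202,0.046],"yaw":0,"jaw":177}])

```text
clock: 2.95
position: [0.5458, -0.0407, 0.045]
ee_rot: [0.489, -0.51, 0.511, -0.489]
ft_force: [-0.1, -0.2, 0.8]
grip_width: 0.307
```

Request:
move_arm(increments=[{"offset":[0,0,0],"yaw":0,"jaw":215},{"offset":[0,0,0],"yaw":0,"jaw":255},{"offset":[0,0,0],"yaw":0,"jaw":255},{"offset":[0,0,0],"yaw":0,"jaw":255}], squeeze=25)

```text
clock: 3.28
position: [0.5451, -0.0426, 0.0447]
ee_rot: [0.49, -0.51, 0.512, -0.488]
ft_force: [-0.4, -5.5, -6.6]
grip_width: 0.116
```

```bash
python3 -c "
from h import *
plan([.431,-.033,.047],-2.3)"
```

```text
offset [-0.0044 -0.0023 -0.1145] yaw -0.27 t 3.28 pos [ 0.5451 -0.0426  0.0447] f [-0.4 -5.5 -6.6] w 0.116 j [ 0.52  0.45 -0.63  1.85  0.32  0.95 -0.3 ]
```

Request:
move_arm(increments=[{"offset":[0,0,-0.012],"yaw":0,"jaw":255},{"offset":[0,0,-0.026],"yaw":0,"jaw":255},{"offset":[0,0,-0.042],"yaw":0,"jaw":255},{"offset":[0,0,-0.06],"yaw":0,"jaw":255},{"offset":[0,0,-0.076],"yaw":0,"jaw":255},{"offset":[0,0,-0.09],"yaw":0,"jaw":255},{"offset":[0,0,-0.1],"yaw":0,"jaw":255},{"offset":[0,0,-0.104],"yaw":0,"jaw":255}])

```text
clock: 3.95
position: [0.4399, -0.0372, 0.0447]
ee_rot: [0.49, -0.51, 0.512, -0.488]
ft_force: [2.3, 5.7, -9.7]
grip_width: 0.113
```

Request:
move_arm(increments=[{"offset":[0,0,-0.004],"yaw":0,"jaw":255},{"offset":[0,0,-0.007],"yaw":0,"jaw":255},{"offset":[0,0,-0.008],"yaw":0,"jaw":255}])

```text
clock: 4.2
position: [0.4315, -0.0367, 0.0447]
ee_rot: [0.49, -0.51, 0.512, -0.488]
ft_force: [0.8, 2.8, -8.5]
grip_width: 0.114
```

Request:
move_arm(increments=[{"offset":[0,0,-0.004],"yaw":0,"jaw":255},{"offset":[0,0,-0.007],"yaw":0,"jaw":255},{"offset":[0,0,-0.008],"yaw":0,"jaw":255}])

```text
clock: 4.45
position: [0.4261, -0.0364, 0.045]
ee_rot: [0.488, -0.509, 0.513, -0.49]
ft_force: [22.1, 0.2, -32.9]
grip_width: 0.113
```

Request:
move_arm(increments=[{"offset":[0,0,-0.003],"yaw":0,"jaw":255},{"offset":[0,0,-0.006],"yaw":0,"jaw":255},{"offset":[0,0,-0.006],"yaw":0,"jaw":255}])

```text
clock: 4.7
position: [0.426, -0.0364, 0.0466]
ee_rot: [0.484, -0.506, 0.516, -0.493]
ft_force: [28.1, -1.0, -29.2]
grip_width: 0.117
```

At the stop: x held at 0.426 while the force rose to 28 N. Releasing.

Request:
move_arm(increments=[{"offset":[0,0,0],"yaw":0,"jaw":255},{"offset":[0,0,0],"yaw":0,"jaw":177},{"offset":[0,0,0],"yaw":0,"jaw":177},{"offset":[0,0,0],"yaw":0,"jaw":177},{"offset":[0,-0.03,0],"yaw":0,"jaw":177},{"offset":[0,-0.06,0],"yaw":0,"jaw":177},{"offset":[0,-0.1,0],"yaw":0,"jaw":177},{"offset":[0,-0.14,0],"yaw":0,"jaw":177},{"offset":[0,-0.18,0],"yaw":0,"jaw":177},{"offset":[0,-0.2,0],"yaw":0,"jaw":177}])

```text
clock: 5.53
position: [0.4232, -0.0358, 0.2515]
ee_rot: [0.484, -0.504, 0.518, -0.494]
ft_force: [0.5, -0.2, -0.4]
grip_width: 0.309
```

Run:
```python
from h import *
np.set_printoptions(precision=3,suppress=True)
c=cam("wrist");save(c,"w1.png")
for q,z in(("unit_drawer0_handle",.047),("tweezers",.022),("pad_a",.03),("pad_b",.03),("gauge",.039),("tips_mid",.03),("tip_a",.03)):
    for r in manip.spot_point(c,q)[:2]: print(q,np.round(r["centre"]),round(r["confidence"],2),onz(c,r["centre"],z),deep(c,r["centre"]))
plan([.5,.03,.2],-2.3)
```

```text
unit_drawer0_handle [320. 175.] 0.87 [ 0.429 -0.032  0.047] [ 0.429 -0.031  0.052]
tweezers [447. 120.] 0.75 [0.589 0.023 0.022] [0.589 0.024 0.023]
pad_a [443. 137.] 0.63 [0.583 0.004 0.03 ] [0.586 0.003 0.024]
pad_a [452. 112.] 0.56 [0.59  0.034 0.03 ] [0.588 0.034 0.034]
pad_b [443. 137.] 0.63 [0.583 0.004 0.03 ] [0.586 0.003 0.024]
pad_b [452. 112.] 0.56 [0.59  0.034 0.03 ] [0.588 0.034 0.034]
gauge [478. 137.] 0.73 [0.622 0.003 0.039] [0.623 0.002 0.038]
tips_mid [488. 124.] 0.58 [0.637 0.017 0.03 ] [0.642 0.017 0.022]
tip_a [492. 122.] 0.67 [0.642 0.019 0.03 ] [0.638 0.019 0.035]
tip_a [481. 146.] 0.58 [ 0.632 -0.01   0.03 ] [ 0.636 -0.011  0.023]
offset [-0.069  0.047  0.075] yaw -0.24 t 5.93 pos [ 0.422 -0.036  0.245] f [-0.  -0.  -0.2] w 0.307 j [ 0.74 -0.12 -0.7   1.94 -0.08  1.28  0.02]
```

View pics/w1.png

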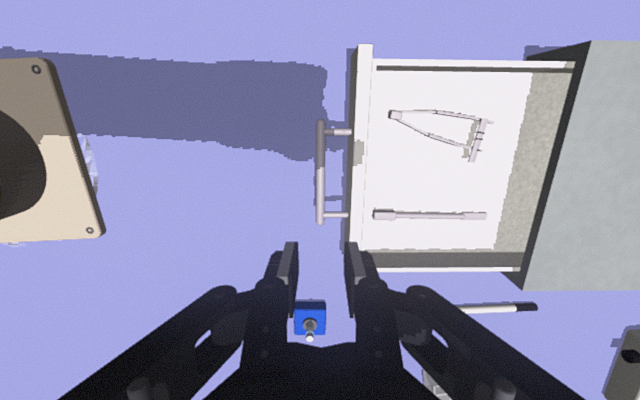

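The drawer is fully open. The tweezers have their butt at (393,114), tips to the right, and the tongue near (478,137) reaching across from the upper (fixed) arm, so their x points to world +x. I'll move above with the jaws across them and the camera on the tip side.

Run:
```python
from h import *
plan([.585,.018,.19],-97)
```

```text
offset [-0.0612  0.0582  0.1599] yaw 94.46 t 5.93 pos [ 0.4216 -0.036   0.2455] f [-0.  -0.  -0.2] w 0.307 j [ 0.74 -0.12 -0.7   1.94 -0.08  1.28  0.02]
```

Request:
move_arm(increments=[{"offset":[-0.061,0.0,0.16],"yaw":94,"jaw":75},{"offset":[-0.061,0.0,0.16],"yaw":94,"jaw":75},{"offset":[-0.061,0.0,0.16],"yaw":94,"jaw":75},{"offset":[-0.061,0.0,0.16],"yaw":94,"jaw":75},{"offset":[-0.061,0.02,0.16],"yaw":94,"jaw":75},{"offset":[-0.061,0.04,0.16],"yaw":94,"jaw":75},{"offset":[-0.061,0.05,0.16],"yaw":94,"jaw":75},{"offset":[-0.061,0.05,0.16],"yaw":94,"jaw":75},{"offset":[-0.061,0.05,0.16],"yaw":94,"jaw":75},{"offset":[-0.061,0.05,0.16],"yaw":94,"jaw":75}])

```text
clock: 6.77
position: [0.5844, 0.018, 0.1966]
ee_rot: [0.116, -0.695, 0.698, -0.126]
ft_force: [-0.3, 0.7, -0.4]
grip_width: 0.706
```

Run:
```python
from h import *
plan([.585,.018,.19],-97)
```

```text
offset [-0.0005  0.0066  0.0002] yaw 26.75 t 6.77 pos [0.5844 0.018  0.1966] f [-0.3  0.7 -0.4] w 0.706 j [ 0.43  0.34 -0.66  1.62  0.22  1.24 -1.5 ]
```

Request:
move_arm(increments=[{"offset":[0,0.007,0],"yaw":26.5,"jaw":75},{"offset":[0,0.007,0],"yaw":26.5,"jaw":75},{"offset":[0,0.007,0],"yaw":26.5,"jaw":75},{"offset":[0,0.007,0],"yaw":26.5,"jaw":75},{"offset":[0,0.007,0],"yaw":26.5,"jaw":75},{"offset":[0,0.007,0],"yaw":26.5,"jaw":75}])

```text
clock: 7.27
position: [0.5842, 0.0181, 0.1888]
ee_rot: [-0.045, -0.706, 0.706, 0.036]
ft_force: [1.2, -0.3, -1.0]
grip_width: 0.708
```

Run:
```python
from h import *
np.set_printoptions(precision=3,suppress=True)
c=cam("wrist");save(c,"w2.png")
for q,z in(("tweezers",.022),("pad_a",.03),("pad_b",.03),("gauge",.039),("tips_mid",.03),("tip_a",.03)):
    for r in manip.spot_point(c,q)[:2]: print(q,np.round(r["centre"]),round(r["confidence"],2),onz(c,r["centre"],z),deep(c,r["centre"]))
plan([.585,.018,.19],-97)
# points above drawer floor
v,u=np.mgrid[0:400,0:640]; d=c["depth"]
K=np.array(c["intrinsics"]);P=np.stack([(u-K[0,2])/K[0,0]*d,(v-K[1,2])/K[1,1]*d,d],-1)@c["M"][:3,:3].T+c["M"][:3,3]
fl=P[(d>0)&(abs(P[...,2]-.022)<.006)][:,2];print("floor",np.median(fl))
m=(d>0)&(P[...,2]>np.median(fl)+.006)&(P[...,2]<.06)&(P[...,0]<.66)&(P[...,0]>.50)&(abs(P[...,1]-.02)<.045)
im=c["pixels"].copy();im[m]=[255,0,0];c["pixels"]=im;save(c,"w2m.png")
np.save("Q.npy",P[m])
```

```text
tweezers [320. 188.] 0.63 [0.586 0.019 0.022] [0.587 0.019 0.024]
pad_a [338. 191.] 0.8 [0.584 0.    0.03 ] [0.586 0.001 0.038]
pad_a [308. 187.] 0.68 [0.591 0.031 0.03 ] [0.593 0.03  0.038]
pad_b [338. 191.] 0.8 [0.584 0.    0.03 ] [0.586 0.001 0.038]
pad_b [308. 187.] 0.68 [0.591 0.031 0.03 ] [0.593 0.03  0.038]
gauge [329. 155.] 0.65 [0.623 0.006 0.039] [0.623 0.006 0.039]
tips_mid [322. 136.] 0.92 [0.642 0.01  0.03 ] [0.642 0.01  0.022]
tip_a [346. 143.] 0.89 [ 0.632 -0.013  0.03 ] [ 0.632 -0.013  0.028]
tip_a [315. 136.] 0.63 [0.643 0.018 0.03 ] [0.643 0.018 0.022]
offset [-0.001 -0.001 -0.   ] yaw 0.3 t 7.62 pos [0.585 0.018 0.19 ] f [-0.   0.6 -0.2] w 0.707 j [ 0.37  0.33 -0.59  1.64  0.2   1.22 -1.94]
floor 0.022169962680686522
```

View pics/w2.png

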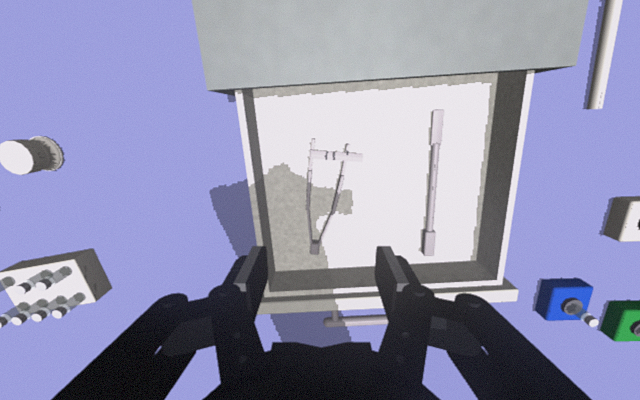

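Tweezers: tips at (322,140), butt at (315,248), tongue at (335,155). This gives an origin of about (0.589, 0.0185) and a yaw of about -8.5°. Descending with the jaws centred on the rest midpoint.

Request:
move_arm(increments=[{"offset":[-0.003,0.04,0.005],"yaw":1.8,"jaw":75},{"offset":[-0.003,0.07,0.005],"yaw":1.8,"jaw":75},{"offset":[-0.003,0.1,0.005],"yaw":1.8,"jaw":75},{"offset":[-0.003,0.12,0.005],"yaw":1.8,"jaw":75},{"offset":[-0.003,0.135,0.005],"yaw":1.8,"jaw":75},{"offset":[-0.003,0.142,0.005],"yaw":1.8,"jaw":75},{"offset":[-0.003,0.146,0.005],"yaw":1.8,"jaw":75},{"offset":[-0.003,0.146,0.005],"yaw":1.8,"jaw":75}])

```text
clock: 8.28
position: [0.5889, 0.0125, 0.0434]
ee_rot: [0.057, 0.705, -0.705, -0.047]
ft_force: [-0.5, 0.2, -0.9]
grip_width: 0.711
```

Run:
```python
from h import *
plan([.588,.0136,.043],-98.5)
```

```text
offset [ 0.0011  0.0004 -0.001 ] yaw 0.01 t 8.28 pos [0.5889 0.0125 0.0434] f [-0.5  0.2 -0.9] w 0.711 j [ 0.33  0.5  -0.53  1.75  0.31  0.96 -2.04]
```

Request:
move_arm(increments=[{"offset":[0.001,0,-0.001],"yaw":0,"jaw":130},{"offset":[0.001,0,-0.001],"yaw":0,"jaw":150},{"offset":[0.001,0,-0.001],"yaw":0,"jaw":155},{"offset":[0.001,0,-0.001],"yaw":0,"jaw":160},{"offset":[0.001,0,-0.001],"yaw":0,"jaw":166},{"offset":[0.001,0,-0.001],"yaw":0,"jaw":170},{"offset":[0.001,0,-0.001],"yaw":0,"jaw":174},{"offset":[0.001,0,-0.001],"yaw":0,"jaw":174},{"offset":[0.001,0,-0.001],"yaw":0,"jaw":174}], squeeze=30)

```text
clock: 9.03
position: [0.5892, 0.0141, 0.0449]
ee_rot: [0.058, 0.705, -0.705, -0.046]
ft_force: [-0.5, 0.9, 6.7]
grip_width: 0.317
```

Run:
```python
from h import *
np.set_printoptions(precision=3,suppress=True)
c=cam("wrist");save(c,"w3.png",(220,60,420,260),3)
for q in("gauge","tips_mid","tip_a","pad_a"):
    for r in manip.spot_point(c,q)[:2]: print(q,np.round(r["centre"],1),round(r["confidence"],2),onz(c,r["centre"],.03))
plan([.588,.0136,.043],-98.5)
```

```text
gauge [341.1 209.7] 0.78 [ 0.617 -0.001  0.03 ]
tip_a [310.7 176.3] 0.62 [0.638 0.012 0.03 ]
pad_a [298.7 265.2] 0.92 [0.588 0.027 0.03 ]
pad_a [340.8 265. ] 0.78 [0.584 0.003 0.03 ]
offset [0.001 0.002 0.001] yaw 0.02 t 9.28 pos [0.589 0.014 0.045] f [-0.9  1.6  7.1] w 0.319 j [ 0.33  0.5  -0.53  1.75  0.31  0.96 -2.04]
```

View pics/w3.png

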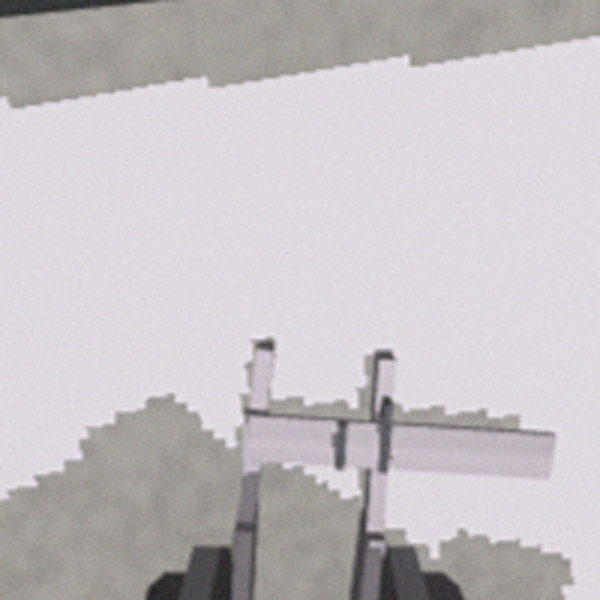

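The ridges are at crop x≈340 and 385 and the rib at ≈386, so the tips are at about 17 mm. The rib needs another 3.8 mm or so, which is about 2.3 mm at the pads (w≈0.290). The fingertips touched the drawer floor with about 7 N, so I'll lift gently.

Request:
move_arm(increments=[{"offset":[0,-0.004,0],"yaw":0,"jaw":174},{"offset":[0,-0.012,0],"yaw":0,"jaw":174},{"offset":[0,-0.025,0],"yaw":0,"jaw":174},{"offset":[0,-0.04,0],"yaw":0,"jaw":174},{"offset":[0,-0.06,0],"yaw":0,"jaw":174},{"offset":[0,-0.08,0],"yaw":0,"jaw":174},{"offset":[0,-0.1,0],"yaw":0,"jaw":174},{"offset":[0,-0.115,0],"yaw":0,"jaw":174},{"offset":[0,-0.12,0],"yaw":0,"jaw":174},{"offset":[0,-0.12,0],"yaw":0,"jaw":174}])

```text
clock: 10.12
position: [0.5879, 0.0142, 0.1669]
ee_rot: [0.059, 0.705, -0.705, -0.045]
ft_force: [-0.6, 0.1, -0.6]
grip_width: 0.318
```

Run:
```python
from h import *
np.set_printoptions(precision=4,suppress=True)
c=cam("wrist");save(c,"w4.png",(220,60,420,260),3)
o=manip.get_obs();R=Ro.from_quat(o["ee_rot"]).as_matrix()
for q in("gauge","tips_mid","tip_a","pad_a"):
    for r in manip.spot_point(c,q)[:2]: 
        X=onz(c,r["centre"],o["position"][2]-.013);print(q,np.round(r["centre"],1),round(r["confidence"],2),R.T@(X-o["position"]),R.T@(deep(c,r["centre"])-o["position"]))
plan([.459,-.310,.13],-34-90)
d=cam("top")
for q,z in(("unit_drawer0_handle",.047),("vial_top",.054)):
    for r in manip.spot_point(d,q)[:2]: print(q,r["centre"],onz(d,r["centre"],z))
```

```text
gauge [335.5 210.8] 0.76 [-0.03    0.0135  0.0078] [-0.0333  0.0043  0.0073]
tip_a [340.4 175.7] 0.9 [-0.0492  0.0138  0.0101] [-0.0489  0.0152  0.0102]
tip_a [ 28.7 169.7] 0.63 [-0.0523  0.0142 -0.1509] [-0.0238  0.1532 -0.2991]
pad_a [344.2 264.6] 0.9 [0.0026 0.0129 0.0133] [-0.002   0.0053  0.0126]
pad_a [298.7 265.7] 0.6 [ 0.0033  0.013  -0.0128] [-0.0006  0.0065 -0.0122]
offset [0.079  0.0321 0.3394] yaw 25.52 t 10.37 pos [0.5866 0.0141 0.1638] f [ 0.2  0.4 -0.9] w 0.32 j [ 0.37  0.36 -0.58  1.66  0.21  1.17 -1.98]
vial_top [458.3, 205.6] [ 0.5044 -0.4508  0.054 ]
vial_top [403.4, 238.3] [ 0.4036 -0.2721  0.054 ]
```

View pics/w4.png

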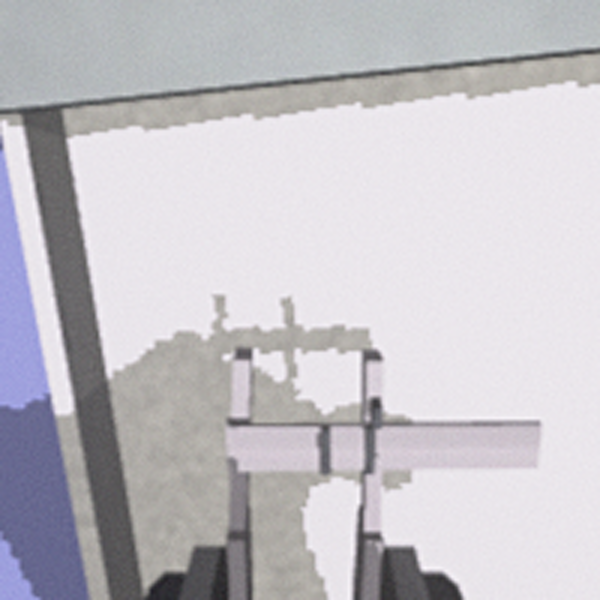

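The tweezers are lifted level and held, with the rib at crop x≈376 and the ridges at 323 and 370. That puts the marked gap at about w≈0.283-0.285. I'll carry them to the white stand.

Request:
move_arm(increments=[{"offset":[0.003,0,0.013],"yaw":1,"jaw":174},{"offset":[0.009,0,0.037],"yaw":3,"jaw":174},{"offset":[0.016,0,0.07],"yaw":5,"jaw":174},{"offset":[0.024,0,0.105],"yaw":8,"jaw":174},{"offset":[0.032,0,0.14],"yaw":11,"jaw":174},{"offset":[0.04,0,0.175],"yaw":13,"jaw":174},{"offset":[0.048,0,0.21],"yaw":16,"jaw":174},{"offset":[0.055,0,0.24],"yaw":19,"jaw":174},{"offset":[0.061,0,0.265],"yaw":21,"jaw":174},{"offset":[0.064,0,0.28],"yaw":22,"jaw":174}])

```text
clock: 11.35
position: [0.4799, -0.2574, 0.1625]
ee_rot: [0.193, 0.682, -0.681, -0.183]
ft_force: [0.3, -0.6, -0.8]
grip_width: 0.32
```

Run:
```python
from h import *
np.set_printoptions(precision=4,suppress=True)
c=cam("wrist");save(c,"w5.png")
for r in manip.spot_point(c,"vial_top")[:4]: print(np.round(r["centre"],1),round(r["confidence"],2),onz(c,r["centre"],.054),deep(c,r["centre"]))
plan([.461,-.312,.15],-124)
print(proj(c,[.502,-.339,.054]))
```

```text
[377.7 268.7] 0.83 [ 0.3993 -0.2712  0.054 ] [ 0.3998 -0.2713  0.0547]
[487.2 256.5] 0.75 [ 0.3586 -0.3656  0.054 ] [ 0.3586 -0.3656  0.0541]
[533.   57.9] 0.61 [ 0.5007 -0.4562  0.054 ] [ 0.5007 -0.4562  0.0541]
[396.3 128.2] 0.58 [ 0.5073 -0.3443  0.054 ] [ 0.5073 -0.3444  0.0537]
offset [-0.0113  0.0123  0.0577] yaw 3.2 t 11.45 pos [ 0.4806 -0.2567  0.1625] f [ 0.4  0.2 -1.6] w 0.317 j [ 0.75  0.24 -0.38  1.78  0.09  1.13 -1.77]
[393.3644 137.317 ]
```

View pics/w5.png

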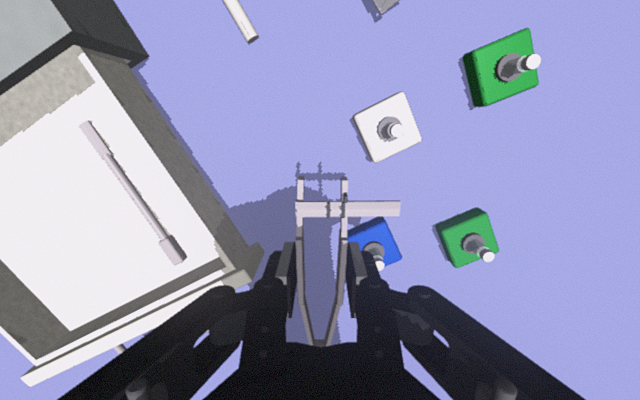

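The white stand's vial cap is at (396,129), giving about (0.507, -0.344). The blue stand at (375,243) and the green ones at (480,245) and (505,65) are not meant.

```bash
python3 -c "
from h import *
plan([.466,-.316,.115],-124)"
```

```text
offset [-0.0172  0.0474  0.0588] yaw 3.2 t 11.45 pos [ 0.4806 -0.2567  0.1625] f [ 0.4  0.2 -1.6] w 0.317 j [ 0.75  0.24 -0.38  1.78  0.09  1.13 -1.77]
```

Move across first, then down to about 45 mm over the cap.

Request:
move_arm(increments=[{"offset":[-0.003,0,0.012],"yaw":1,"jaw":174},{"offset":[-0.009,0,0.03],"yaw":2,"jaw":174},{"offset":[-0.014,0,0.048],"yaw":3,"jaw":174},{"offset":[-0.017,0,0.058],"yaw":3,"jaw":174},{"offset":[-0.017,0.007,0.059],"yaw":3,"jaw":174},{"offset":[-0.017,0.018,0.059],"yaw":3,"jaw":174},{"offset":[-0.017,0.03,0.059],"yaw":3,"jaw":174},{"offset":[-0.017,0.038,0.059],"yaw":3,"jaw":174},{"offset":[-0.017,0.042,0.059],"yaw":3,"jaw":174},{"offset":[-0.017,0.044,0.059],"yaw":3,"jaw":174}])

```text
clock: 12.28
position: [0.4655, -0.3151, 0.117]
ee_rot: [0.21, 0.678, -0.675, -0.201]
ft_force: [-0.8, -0.3, -0.6]
grip_width: 0.319
```

Request:
move_arm(increments=[{"offset":[0,0,0],"yaw":0,"jaw":176},{"offset":[0,0,0],"yaw":0,"jaw":178},{"offset":[0,0,0],"yaw":0,"jaw":180},{"offset":[0,0,0],"yaw":0,"jaw":182},{"offset":[0,0,0],"yaw":0,"jaw":182},{"offset":[0,0,0],"yaw":0,"jaw":182}])

```text
clock: 12.78
position: [0.4655, -0.3152, 0.1173]
ee_rot: [0.21, 0.678, -0.675, -0.201]
ft_force: [-0.3, 1.5, -0.6]
grip_width: 0.287
```

Run:
```python
from h import *
np.set_printoptions(precision=4,suppress=True)
c=cam("wrist");save(c,"w6.png",(250,100,400,250),4)
z=manip.get_obs()["position"][2]
for q in("vial_top","tip_a","tips_mid","gauge","pad_a"):
    for r in manip.spot_point(c,q)[:3]: print(q,np.round(r["centre"],1),round(r["confidence"],2),onz(c,r["centre"],.054 if q[0]=="v" else z-.0145),deep(c,r["centre"]))
plan([.466,-.316,.115],-124)
print("proj cap",proj(c,[.506,-.343,.054]),"cap xy at tip height",proj(c,[.506,-.343,z-.0145]))
```

```text
vial_top [321.7 161.2] 0.91 [ 0.5059 -0.3417  0.054 ] [ 0.5059 -0.3417  0.0543]
vial_top [479.2  65.6] 0.9 [ 0.5013 -0.4555  0.054 ] [ 0.5012 -0.4558  0.0535]
vial_top [448.5 298.8] 0.81 [ 0.3577 -0.3649  0.054 ] [ 0.3574 -0.3649  0.0536]
tip_a [307.7 177.2] 0.91 [ 0.5095 -0.3357  0.1027] [ 0.4971 -0.322   0.0225]
tip_a [337.6 178.2] 0.91 [ 0.5005 -0.3483  0.1027] [ 0.501  -0.3485  0.105 ]
gauge [337.4 211.9] 0.97 [ 0.4849 -0.3382  0.1027] [ 0.4879 -0.3396  0.1118]
pad_a [301.5 264.5] 0.79 [ 0.4694 -0.3038  0.1027] [ 0.4724 -0.3065  0.1097]
pad_a [341.2 263.5] 0.59 [ 0.4574 -0.3231  0.1027] [ 0.461  -0.3249  0.1096]
offset [-0.0009  0.002   0.0005] yaw 0.27 t 13.08 pos [ 0.4655 -0.3151  0.117 ] f [-0.6 -0.7 -1.9] w 0.286 j [ 0.8   0.32 -0.33  1.78  0.11  1.05 -1.73]
proj cap [323.1866 159.9928] cap xy at tip height [323.1353 175.0812]
```

View pics/w6.png

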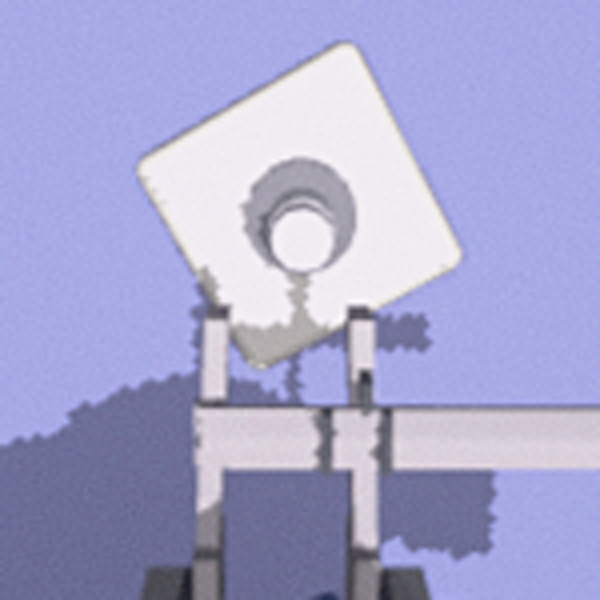

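The cap at crop (302,240) is in line with the tips' midpoint at (289,310), once parallax over the ~48 mm height is allowed for. The rib at 364 is still about 10 px (1.2 mm) from the ridge midpoint at 354 (ridges 324 and 384). I'll nudge forward 1.5 mm and close slightly.

Request:
move_arm(increments=[{"offset":[-0.001,0,0],"yaw":0,"jaw":183},{"offset":[-0.0015,0,0],"yaw":0,"jaw":184},{"offset":[-0.0015,0,0],"yaw":0,"jaw":184},{"offset":[-0.0015,0,0],"yaw":0,"jaw":184},{"offset":[-0.0015,0,0],"yaw":0,"jaw":184},{"offset":[-0.0015,0,0],"yaw":0,"jaw":184}])

```text
clock: 13.58
position: [0.4667, -0.3159, 0.117]
ee_rot: [0.21, 0.678, -0.675, -0.201]
ft_force: [-0.3, 0.0, -0.3]
grip_width: 0.28
```

Run:
```python
from h import *
np.set_printoptions(precision=4,suppress=True)
c=cam("wrist");save(c,"w7.png",(285,140,385,240),6)
z=manip.get_obs()["position"][2]
for q in("vial_top","tip_a"):
    for r in manip.spot_point(c,q)[:2]: print(q,np.round(r["centre"],1),round(r["confidence"],2),onz(c,r["centre"],.054 if q[0]=="v" else z-.0145),deep(c,r["centre"]))
plan([.466,-.316,.115],-124)
print("cap xy at tip height",proj(c,[.506,-.342,z-.0145]))
```

```text
vial_top [480.5  68. ] 0.97 [ 0.5007 -0.4562  0.054 ] [ 0.5008 -0.456   0.0544]
vial_top [323.6 314.8] 0.72 [ 0.4011 -0.2737  0.054 ] [ 0.4007 -0.2734  0.0534]
tip_a [333.9 178.4] 0.92 [ 0.5026 -0.3474  0.1025] [ 0.4857 -0.3399  0.0226]
tip_a [306.8 175.8] 0.86 [ 0.5115 -0.3365  0.1025] [ 0.5113 -0.3362  0.1008]
offset [0.0006 0.002  0.0004] yaw 0.27 t 13.73 pos [ 0.4667 -0.3159  0.1171] f [ 0.5 -0.1  0.1] w 0.281 j [ 0.8   0.32 -0.33  1.77  0.11  1.05 -1.73]
cap xy at tip height [321.5612 178.7422]
```

View pics/w7.png

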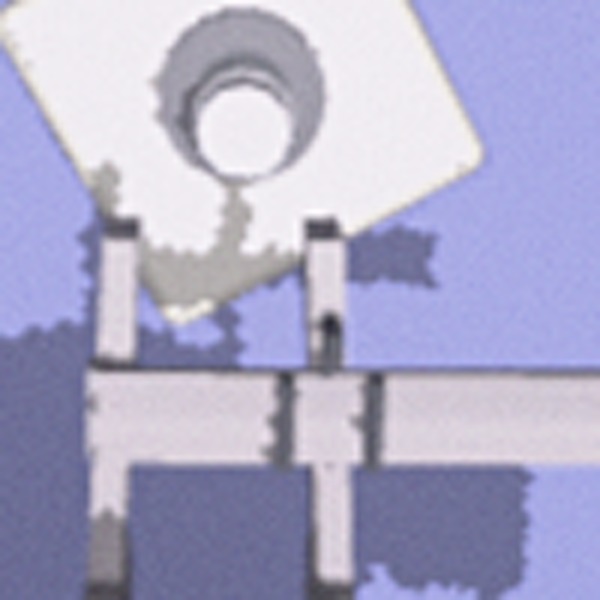

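The rib (x≈330) is now midway between the ridges (286 and 374). The tips' midpoint (322,178) matches the cap's position at tip height (321.6,178.7). Holding.

Request:
move_arm(increments=[{"offset":[0,0,0],"yaw":0,"jaw":184},{"offset":[0,0,0],"yaw":0,"jaw":184},{"offset":[0,0,0],"yaw":0,"jaw":184},{"offset":[0,0,0],"yaw":0,"jaw":184},{"offset":[0,0,0],"yaw":0,"jaw":184},{"offset":[0,0,0],"yaw":0,"jaw":184},{"offset":[0,0,0],"yaw":0,"jaw":184},{"offset":[0,0,0],"yaw":0,"jaw":184},{"offset":[0,0,0],"yaw":0,"jaw":184},{"offset":[0,0,0],"yaw":0,"jaw":184}])

```text
clock: 14.57
position: [0.4667, -0.3159, 0.117]
ee_rot: [0.21, 0.678, -0.675, -0.201]
ft_force: [-1.1, -0.7, -0.5]
grip_width: 0.283
```

Request:
move_arm(increments=[{"offset":[0,0,0],"yaw":0,"jaw":184},{"offset":[0,0,0],"yaw":0,"jaw":184},{"offset":[0,0,0],"yaw":0,"jaw":184},{"offset":[0,0,0],"yaw":0,"jaw":184},{"offset":[0,0,0],"yaw":0,"jaw":184},{"offset":[0,0,0],"yaw":0,"jaw":184},{"offset":[0,0,0],"yaw":0,"jaw":184},{"offset":[0,0,0],"yaw":0,"jaw":184},{"offset":[0,0,0],"yaw":0,"jaw":184},{"offset":[0,0,0],"yaw":0,"jaw":184}])

```text
clock: 15.4
position: [0.4667, -0.3159, 0.1171]
ee_rot: [0.21, 0.678, -0.675, -0.201]
ft_force: [-0.3, 1.3, -1.0]
grip_width: 0.278
```

Request:
move_arm(increments=[{"offset":[0,0,0],"yaw":0,"jaw":184},{"offset":[0,0,0],"yaw":0,"jaw":184},{"offset":[0,0,0],"yaw":0,"jaw":184},{"offset":[0,0,0],"yaw":0,"jaw":184},{"offset":[0,0,0],"yaw":0,"jaw":184},{"offset":[0,0,0],"yaw":0,"jaw":184},{"offset":[0,0,0],"yaw":0,"jaw":184},{"offset":[0,0,0],"yaw":0,"jaw":184},{"offset":[0,0,0],"yaw":0,"jaw":184},{"offset":[0,0,0],"yaw":0,"jaw":184}])

```text
clock: 16.23
position: [0.4667, -0.3159, 0.117]
ee_rot: [0.21, 0.678, -0.675, -0.201]
ft_force: [0.5, 0.0, -0.8]
grip_width: 0.28
```

Request:
move_arm(increments=[{"offset":[0,0,0],"yaw":0,"jaw":184},{"offset":[0,0,0],"yaw":0,"jaw":184},{"offset":[0,0,0],"yaw":0,"jaw":184},{"offset":[0,0,0],"yaw":0,"jaw":184},{"offset":[0,0,0],"yaw":0,"jaw":184},{"offset":[0,0,0],"yaw":0,"jaw":184},{"offset":[0,0,0],"yaw":0,"jaw":184},{"offset":[0,0,0],"yaw":0,"jaw":184},{"offset":[0,0,0],"yaw":0,"jaw":184},{"offset":[0,0,0],"yaw":0,"jaw":184}])

```text
clock: 17.07
position: [0.4667, -0.3159, 0.117]
ee_rot: [0.21, 0.678, -0.675, -0.201]
ft_force: [-0.4, -0.4, -1.2]
grip_width: 0.281
```

Run:
```python
from h import *
c=cam("wrist");save(c,"w8.png",(285,140,385,240),5)
s=cam("side");save(s,"s8.png")
a=c["pixels"][140:240,285:385];a=cv2.resize(a,(500,500));b=cv2.resize(s["pixels"][80:280,200:400],(500,500))
cv2.imwrite("pics/f8.png",np.hstack([a,b])[:,:,::-1][:, :, :] if False else cv2.resize(np.hstack([a,b])[:,:,::-1],(800,400)))
for r in manip.spot_point(s,"unit_drawer0_handle")[:1]: print(r["confidence"],onz(s,r["centre"],.047))
plan([.466,-.316,.115],-124)
```

```text
0.73 [ 0.427732   -0.03317248  0.047     ]
offset [0.0006 0.0021 0.0005] yaw 0.27 t 17.22 pos [ 0.4667 -0.3159  0.1171] f [ 0.2  0.2 -0.4] w 0.278 j [ 0.8   0.32 -0.33  1.77  0.11  1.05 -1.73]
```

View pics/f8.png

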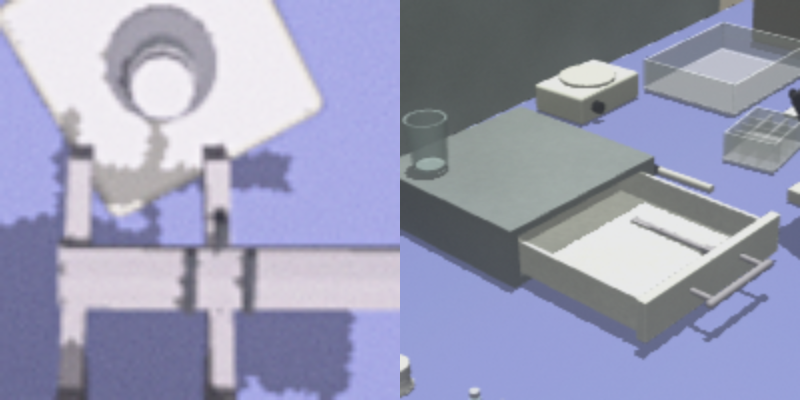

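The rib (219) is midway between the ridges (190 and 249). The drawer is still open, with its handle at x≈0.427, and the spatula is undisturbed. Handing in.

```bash
python3 -c "
from h import *
print(manip.hand_in())"
```

```text
the job is handed in; nothing more can be done
None
```

The job is handed in, at about 17 s on the robot's clock against the 58 s limit. The drawer is open at its stop, and the arm is still holding the tweezers at the marked gap over the vial in the white stand.

- **Drawer:** I pulled it by the handle until it stopped moving and the pull rose to about 28 N. The last side picture shows it still open (handle at x≈0.427 m), with the spatula still inside.
- **Over the vial:** The tips are about 48 mm above the cap. In the wrist picture their midpoint is within about 1 mm of it.
- **Gap:** I held it for more than 3 s. The last picture shows the rib midway between the two ridges. The opening read 0.278–0.283, close to the 0.282 expected for 24 mm over the pads, and the gap never went below the mark.

**Mismatches:**
- **Floor contact:** While closing on the tweezers, the fingertips touched the drawer floor with about 7 N, well under the 40 N limit.
- **Top camera:** After the lift, the network found neither the handle nor the white stand's vial in the top camera picture. I relied on the wrist and side cameras instead.
- **Bystanders:** I did not re-check each one. The tip box and pen look unmoved in the last side picture; the rack, bottle and tub are not clearly in it, but the arm never came near them.

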